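Hang the unevenly loaded tin carrier level on the hook stand

ROBOT

A 6-joint arm with a two-finger parallel gripper is mounted at the origin on the work surface. World frame = base frame: x ahead of the robot, y to its left, z up, the work surface at z = 0. Lengths are in m, angles in rad, forces in N, time in s.
With the tool pointing down it reaches from about 0.35 to 0.875 m from the base axis. Payload 15.5 kg.
Tool frame: the origin (TCP) lies midway between the tips of the shut fingers; the grasp point (between the pads) lies 19 mm behind it; x points along the fingers, y is the direction in which the jaws open and shut, and the axes are right-handed (so a half turn about x gives the same grasp; the last joint's range is limited). The gripper opens to 85 mm and grips with 20 to 120 N. Pads are 22 mm wide; open, the fingers measure 114 mm over their backs; the gripper's body (76 mm by 85 mm) begins 54 mm behind the grasp point. The pads swing forward as they close: fully open they stand 13 mm farther back than shut.
Start: joints at [-1.23, 0.494, 1.345, -0, 1.302, -0.096], TCP at [0.264, -0.566, 0.2] pointing down, gripper open.
Joint ranges: [-2.91, 2.91], [-0.82, 2.16], [0.22, 2.67], [-1.22, 4.37], [0.12, 2.79], [-3.08, 3.08]. Speed limits (rad/s): [1.89, 1.89, 2.57, 3.01, 3.01, 3.01].

INTERFACE

Orientations are given as a rotation vector (axis times angle).
In Python, from workcell import get_state, viewer, r gives the robot as it stands.
- The arm moves only by the tool arm_command, never from a script. Its argument "plan" is a list of rows, each a list of 6 numbers: the shift along the tool's x, y, z each as a share of 150 mm, from -1 to 1, then the turn, a rotation vector about the tool's x, y, z each as a share of 1.5 rad, from -1 to 1. In form: [[tx, ty, tz, rx, ry, rz], ...]. A call has 1 to 10 rows; each row shifts and turns the commanded pose from where the row before left it, along the tool's axes as they then stand; what a row does not reach is not made up. A row lasts 1/12 s, in which the tool goes at most 41.7 mm and 7.16 degrees, less where a joint would pass 70% of its speed; a pose out of reach is approached as far as the arm can. A call with a number of a shift or a turn outside -1 to 1 is refused whole. A call with a gripper value outside its range is refused whole. "claw" is the opening, from 0 (shut) to 1 (fully open), set as the call begins (left out, the last holds). The fingers move at their own pace and stop on an object; the grip force is fixed at half the most. Time passes only in rows, so rows that do not move let the fingers close. It gives the time, the measured TCP pose, the force and the opening at its end, in the units of the state.
- get_state(): the state, without advancing time (a new reading comes with each control period).
- viewer.read_camera(name): name is "side" or "top"; returns the picture (420x560x3 uint8, red, green, blue); there is no depth.
- viewer.camera_params(name): a dict with "fx", "fy", "cx", "cy" (pixels), "R" (3x3) and "t" (3): a world point X has camera coordinates R X + t. Camera axes: x right, y down, z forward; pixel columns grow to the right and rows downward; lengths in m; the calibration is good to about 2 mm. A picture is of the moment at which its call begins. camera_params takes no time and is no camera call.
- r.finish_job(): hands the job in, once; it reports no verdict.
The state is a dict: "time": time; "qpos": joint angles; "dq": joint speeds; "tau": joint torques, N m; "tcp_pos": TCP position; "ee_rot": TCP orientation; "wrist_force": force on the tool from outside, world axes, zero at the start; "moment": the same for the moment, N m; "opening": finger opening in m.
Only numpy, scipy, OpenCV 4.12 (cv2) and the standard library are available. Lean on these libraries where they do the work, as an engineer would, in place of code of your own. Each camera call takes 0.05 s, during which the arm holds its last target. There are 200 camera calls.

TASK

Hang the carrier with its two tins on the arm of the green hook stand, by whichever hump of its wavy strap lets it hang level: one tin is full and the other nearly empty, and only the feel of the lifted carrier tells which. Release it gently so that it does not swing hard or slip off, and leave the small flower pot, the white jar and the trowel where they are.

Things in the scene. Friction and masses are not known exactly. Their poses are not given: they have to be found in the camera images.
- grip_block (a point): Centre of the carrier's wooden grip block, to grasp from above: 14 mm thick along the carrier's x axis, 34 mm wide along y, 48 mm high; this point is 183 mm above the carrier's underside. Close the fingers along x, with 30 to 40 N so that the uneven load does not turn in them. Axes of the carrier.
- tray_centre (a point): Point on the carrier's middle line 45 mm above its underside, between the tins. The loaded carrier's centre of mass is about this high and 24 to 31 mm off the middle along y, towards the full tin: hung by the outer hump on that side it is level within a few degrees; by the middle hump it leans about 15 deg.
- hump_pos (a point): Underside of the apex of the strap's hump on the carrier's +y side, 28 mm towards +y and 33 mm below grip_block. Each hump is an upside-down V, 28 mm wide and 12 mm deep, that drops over a round bar and centres itself; the bar's top is then 1 to 2 mm below the apex. In its valleys the strap's underside is 138 mm above the carrier's underside.
- hump_mid (a point): Underside of the apex of the strap's middle hump, 33 mm below grip_block. Below the strap two closed tins, alike to the eye, stand loose in pockets at either end of the carrier, 56 mm from its middle along y, 61 mm across and 78 mm high, their tops 83 mm above the carrier's underside. One (either one) weighs 0.37 to 0.49 kg, the other 0.04 to 0.08 kg.
- hump_neg (a point): Underside of the apex of the hump on the carrier's -y side, 28 mm towards -y and 33 mm below grip_block.
- saddle (a point): Top of the hook stand's round arm where a load should hang. The arm (9 mm thick, level) runs along the stand's x axis from the post, 100 mm away towards +x, to 22 mm past this point towards -x, then turns up to a free end 33 mm out whose top is 14 mm higher than this point, the stand's highest. Bring the carrier in along +x with the free end passing between strap and tins, then lower.
- pot: Small terracotta flower pot, 72 mm across the rim, 70 mm high, between carrier and stand; origin under its centre. Bystander.
- trowel: Trowel 270 mm long lying on the bench in the middle, crosswise in front of the robot, under 30 mm high; origin below its middle. Bystander.
- carrier: Open galvanised tray for two tins, 184 mm long (its y axis), 74 mm wide (x), 205 mm high; upright end plates carry a zigzag steel strap (14 mm wide along x) along y over the tins, with a wooden grip block on top. Origin: centre of its underside, z up. Starts upright on the bench, turned up to 0.5 rad. Weighs 0.65 to 0.82 kg with tins. Same either way round but for the tins' weights.
- stand: Fixed hook stand: dark foot 110 by 130 mm, 24 mm square green post, steel arm reaching along -x, towards the robot. Origin on the post's axis; axes as saddle. Its height, position and turn vary.
- jar: White closed jar, 60 mm across, 90 mm high, standing on the bench to the robot's left; origin under its centre. Bystander.

How it is judged:
On the way:
1. the carrier is lifted clear of the bench (height (world z) of carrier above 0.03 m), for 0.2 s.
At the end, for the whole second after the job is handed in: The loaded carrier hangs free from the stand's arm (bearing on it with over 5 N) by one of its outer humps, its apex within 25 mm of the saddle point, clear of the bench by over 30 mm, level within 8 degrees, at rest (under 0.03 m/s and 0.3 rad/s) (contact force between carrier and stand above 5 N and height (world z) of carrier above 0.03 m and angle between carrier's own z axis and vertical below 0.14 rad and distance between any of hump_pos, hump_neg and saddle below 0.025 m and angular speed of carrier below 0.3 rad/s and linear speed of carrier below 0.03 m/s); the robot touches nothing.
It fails at once if the carrier, let go, swings hard (over 2 rad/s) (angular speed of carrier above 2 rad/s and contact force between carrier and the fingers below 0.05 N).
It fails at once if the small pot, the jar or the trowel is moved more than 40 mm (distance of any of pot, jar, trowel from where it was at the start of the episode above 0.04 m).
It also fails if it takes over 59 s, if anything falls off the work surface, if the arm or the gripper's body presses on something with over 40 N, if the wrist force passes 120 N, or if a joint passes its speed limit or range.

## Working session

There is one attempt and no reset: what is moved stays moved. The work goes in short steps, Python scripts to look and compute and a tool call to move; the robot and the scene stay as the last step left them, time stands still between calls to the robot, and variables do not carry over. Pictures are saved under pics/ and viewed, about 8 in all and at most 12, crops included, and the job is handed in when it is done.

Besides the shell and the picture viewer there is one more tool, called after "Emit:" as a command line: name --pt "numbers of a row" for each row, then --argument value for the rest. arm_command: Moves the arm, as the interface text tells. Its arguments: {"type":"object","properties":{"plan":{"type":"array","items":{"type":"array","items":{"type":"number","minimum":-1,"maximum":1}}},"claw":{"type":"number"}},"required":["plan"]}

```bash
mkdir -p pics
python3 - <<'E'
from workcell import get_state, viewer, r
import cv2,numpy as np
np.set_printoptions(precision=4,suppress=True)
s=get_state();print(s)
for n in("side","top"):
    im=viewer.read_camera(n);cv2.imwrite(f"pics/{n}0.png",im[:,:,::-1]);
    print(n,viewer.camera_params(n))
E
```

```text
{'time': 0.0, 'qpos': array([-1.2295,  0.4942,  1.3461,  0.    ,  1.3025, -0.0955]), 'dq': array([ 0.0014, -0.0005, -0.    , -0.0009, -0.001 , -0.0007]), 'tau': array([  0.0011, -88.2145, -38.3862,  -0.    ,   0.01  ,  -0.    ]), 'tcp_pos': array([ 0.2643, -0.5659,  0.1996]), 'ee_rot': array([ 1.98  ,  0.4407, -1.9803]), 'wrist_force': array([-0.1157, -0.7352, -0.1794]), 'moment': array([0.0156, 0.0039, 0.0135]), 'opening': 0.08570424578078}
side {'fx': 410.45684598278416, 'fy': 410.45684598278416, 'cx': 277.94018934595243, 'cy': 209.69240601416473, 'R': array([[-0.9112, -0.4115, -0.018 ],
       [-0.2272,  0.5384, -0.8115],
       [ 0.3436, -0.7353, -0.5841]]), 't': array([0.5155, 0.2034, 0.7686])}
top {'fx': 496.6218045706184, 'fy': 496.6218045706184, 'cx': 274.8821399746988, 'cy': 212.8157946655143, 'R': array([[-0.0048, -0.9999, -0.0133],
       [-0.9998,  0.005 , -0.0184],
       [ 0.0185,  0.0133, -0.9997]]), 't': array([0.0746, 0.5315, 1.12  ])}
```

View pics/side0.png

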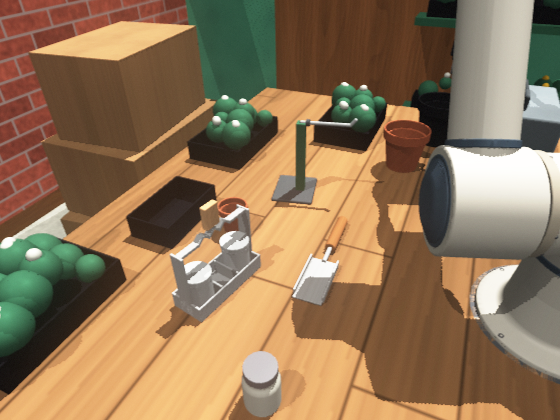

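View pics/top0.png

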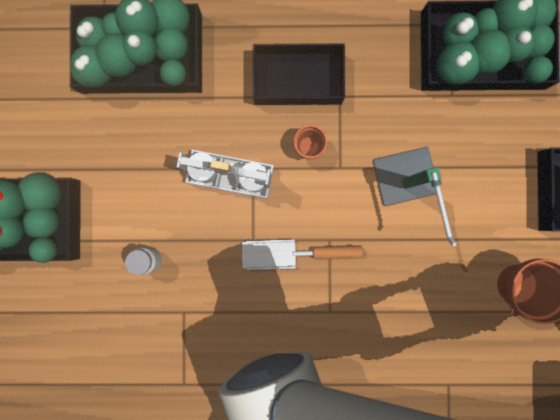

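Side: the grip block is near (209,213), the stand's post top near (300,123) and the arm tip near (356,123). Top: the block is near (220,166), the post top near (434,175), the arm tip near (453,241), the pot at (311,142) and the trowel around (300,253). I'll enlarge these parts.

Run:
```python
import cv2,numpy as np
t=cv2.imread("pics/top0.png");s=cv2.imread("pics/side0.png")
R=lambda im,x,y,w,h,k:cv2.resize(im[y:y+h,x:x+w],None,fx=k,fy=k,interpolation=cv2.INTER_CUBIC)
a=R(t,170,140,110,70,3.6);b=R(t,370,140,110,110,3.6)[:,:];c=R(s,265,105,110,110,3.6);d=R(s,165,190,110,130,3.6)
L=np.zeros((600,400,3),np.uint8);M=L.copy()
L[:252,:396]=a; L[252:252+348,:396]=b[48:396]
M[:250,:396]=c[:250]; M[250:600,:396]=d[:350]
cv2.imwrite("pics/z0.png",np.hstack([L,M]))
```

```text
(no output)
```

View pics/z0.png

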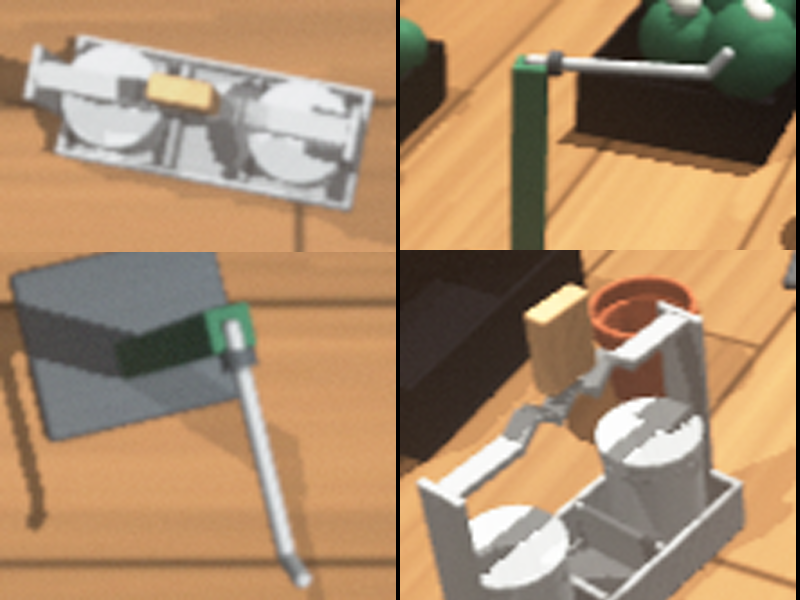

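```bash
cat > h.py <<'E'
from workcell import get_state, viewer, r
import numpy as np
from scipy.spatial.transform import Rotation as Ro
np.set_printoptions(precision=4,suppress=True)
P={n:viewer.camera_params(n) for n in("side","top")}
def ray(n,p):
    c=P[n];d=np.array([(p[0]-c['cx'])/c['fx'],(p[1]-c['cy'])/c['fy'],1]);R=np.array(c['R'])
    d=R.T@d;return -R.T@np.array(c['t']),d/np.linalg.norm(d)
def plane(n,p,z):
    o,d=ray(n,p);return o+d*(z-o[2])/d[2]
def tri(pt,ps):
    A=np.zeros((3,3));b=np.zeros(3);L=[ray("top",pt),ray("side",ps)]
    for o,d in L: M=np.eye(3)-np.outer(d,d);A+=M;b+=M@o
    x=np.linalg.solve(A,b);g=max(np.linalg.norm((np.eye(3)-np.outer(d,d))@(x-o)) for o,d in L)
    return x,g
def proj(n,X):
    c=P[n];q=np.array(c['R'])@X+c['t'];return np.array([c['fx']*q[0]/q[2]+c['cx'],c['fy']*q[1]/q[2]+c['cy']])
E
python3 - <<'E'
from h import *
a=lambda x,y:(170+x/3.6,140+y/3.6)
b=lambda x,y:(370+x/3.6,140+(y-204)/3.6)
c=lambda x,y:(265+(x-400)/3.6,105+y/3.6)
d=lambda x,y:(165+(x-400)/3.6,190+(y-250)/3.6)
for n,p in(("top",ray("top",(275,213))[0]),):print("cam",p)
print("block top",tri(a(180.5,90),d(557,304)),plane("top",a(180.5,90),.207))
C=[plane("top",a(*p),.03) for p in((80,37),(372,92),(348,208),(57,155))]
print("rim",C)
for i,j in((0,1),(3,2),(0,3),(1,2)):
    v=C[j]-C[i];print(np.linalg.norm(v),np.degrees(np.arctan2(v[1],v[0])))
print("rim centre",np.mean(C,0))
print("root",tri(b(232,325),c(530,60)))
print("collar",tri(b(240,355),c(553,62)))
print("bend",tri(b(288,555),c(708,72)))
print("tip",tri(b(303,580),c(730,52)))
print("pot",plane("top",(311,142),.07),"trowel",[plane("top",p,.01) for p in((243,255),(362,252))])
E
```

```text
cam [0.511  0.0571 1.1305]
block top (array([0.6194, 0.1722, 0.2018]), np.float64(0.0010566054308215932)) [0.6179 0.1711 0.207 ]
rim [array([0.6716, 0.2551, 0.03  ]), array([0.6363, 0.0746, 0.03  ]), array([0.5648, 0.0897, 0.03  ]), array([0.5986, 0.2694, 0.03  ])]
0.18386762506050172 -101.04404841064927
0.1828442083165918 -100.63634259059467
0.0743948043187279 168.8635310786857
0.0731026494331233 168.05610737930712
rim centre [0.6178 0.1722 0.03  ]
root (array([ 0.6005, -0.2283,  0.2019]), np.float64(0.0007595322531767689))
collar (array([ 0.585 , -0.2324,  0.2013]), np.float64(0.0007907097581370861))
bend (array([ 0.4814, -0.256 ,  0.2015]), np.float64(0.0008284655422576265))
tip (array([ 0.4687, -0.2583,  0.217 ]), np.float64(0.0003548844445755497))
pot [ 0.6818 -0.0069  0.07  ] trowel [array([0.437 , 0.1443, 0.01  ]), array([ 0.4426, -0.1235,  0.01  ])]
```

```bash
cat >> h.py <<'E'
def go(pos,yaw,n=None,v=.033):
    """rows to bring TCP to pos, tool down, tool y at yaw deg (mod 180)"""
    s=get_state();R=Ro.from_rotvec(s['ee_rot']).as_matrix()
    w=np.radians(yaw);y=np.array([np.cos(w),np.sin(w),0]);
    if y@R[:,1]<0:y=-y
    x=np.array([0,0,-1.]);T=np.column_stack([x,y,np.cross(x,y)])
    dp=np.array(pos)-s['tcp_pos'];rv=Ro.from_matrix(R.T@T).as_rotvec()
    k=n or int(np.ceil(max(np.linalg.norm(dp)/v,np.linalg.norm(rv)/.11,1)))
    print("t",s['time'],"from",s['tcp_pos'],"yaw",np.degrees(np.arctan2(R[1,1],R[0,1])),"rv",rv,"rows",k)
    for i in range(k):
        Rk=R@Ro.from_rotvec(rv*i/k).as_matrix()
        print(np.r_[Rk.T@dp/k/.15,rv/k/1.5].round(4).tolist())
E
python3 - <<'E'
from h import *
go([.264,-.566,.36],-11,4)
E
```

```text
t 0.1 from [ 0.2643 -0.566   0.1997] yaw -64.97254390341092 rv [-0.942  -0.0006  0.0009] rows 4
[-0.2672, -0.0005, 0.0004, -0.157, -0.0001, 0.0002]
[-0.2672, -0.0005, 0.0003, -0.157, -0.0001, 0.0002]
[-0.2672, -0.0005, 0.0003, -0.157, -0.0001, 0.0002]
[-0.2672, -0.0005, 0.0002, -0.157, -0.0001, 0.0002]
```

Emit:
arm_command --pt "-0.25 0 0 -0.078 0 0" --pt "-0.25 0 0 -0.078 0 0" --pt "-0.25 0 0 -0.078 0 0" --pt "-0.2 0 0 -0.078 0 0" --claw 1

```text
time: 0.43
tcp_pos: [0.2644, -0.5663, 0.3453]
ee_rot: [1.676, 0.82, -1.676]
wrist_force: [-0.0, -1.3, 0.3]
opening: 0.0855
```

Run:
```python
from h import *
go([.618,.172,.33],-11,25)
```

```text
t 0.4333 from [ 0.2644 -0.5663  0.3453] yaw -37.823850859033364 rv [-0.4682  0.0009 -0.0009] rows 25
[0.0039, -0.0463, -0.2133, -0.0125, 0.0, -0.0]
[0.0039, -0.0423, -0.2142, -0.0125, 0.0, -0.0]
[0.0039, -0.0382, -0.2149, -0.0125, 0.0, -0.0]
[0.0039, -0.0342, -0.2156, -0.0125, 0.0, -0.0]
[0.0039, -0.0302, -0.2162, -0.0125, 0.0, -0.0]
[0.004, -0.0261, -0.2167, -0.0125, 0.0, -0.0]
[0.004, -0.022, -0.2172, -0.0125, 0.0, -0.0]
[0.004, -0.018, -0.2176, -0.0125, 0.0, -0.0]
[0.004, -0.0139, -0.2178, -0.0125, 0.0, -0.0]
[0.004, -0.0098, -0.2181, -0.0125, 0.0, -0.0]
[0.004, -0.0057, -0.2182, -0.0125, 0.0, -0.0]
[0.004, -0.0016, -0.2183, -0.0125, 0.0, -0.0]
[0.004, 0.0024, -0.2183, -0.0125, 0.0, -0.0]
[0.004, 0.0065, -0.2182, -0.0125, 0.0, -0.0]
[0.004, 0.0106, -0.218, -0.0125, 0.0, -0.0]
[0.004, 0.0147, -0.2178, -0.0125, 0.0, -0.0]
[0.004, 0.0188, -0.2175, -0.0125, 0.0, -0.0]
[0.004, 0.0228, -0.2171, -0.0125, 0.0, -0.0]
[0.004, 0.0269, -0.2166, -0.0125, 0.0, -0.0]
[0.0041, 0.031, -0.2161, -0.0125, 0.0, -0.0]
[0.0041, 0.035, -0.2155, -0.0125, 0.0, -0.0]
[0.0041, 0.039, -0.2148, -0.0125, 0.0, -0.0]
[0.0041, 0.043, -0.214, -0.0125, 0.0, -0.0]
[0.0041, 0.047, -0.2132, -0.0125, 0.0, -0.0]
[0.0041, 0.051, -0.2122, -0.0125, 0.0, -0.0]
```

Emit:
arm_command --pt "0 -0.046 -0.215 -0.0125 0 0" --pt "0 -0.042 -0.215 -0.0125 0 0" --pt "0 -0.038 -0.215 -0.0125 0 0" --pt "0 -0.034 -0.215 -0.0125 0 0" --pt "0 -0.03 -0.215 -0.0125 0 0" --pt "0 -0.026 -0.215 -0.0125 0 0" --pt "0 -0.022 -0.215 -0.0125 0 0" --pt "0 -0.018 -0.215 -0.0125 0 0" --pt "0 -0.014 -0.22 -0.0125 0 0" --pt "0 -0.01 -0.22 -0.0125 0 0"

```text
time: 1.27
tcp_pos: [0.4077, -0.2705, 0.3425]
ee_rot: [1.552, 0.944, -1.552]
wrist_force: [0.6, -0.3, 0.2]
opening: 0.0854
```

Emit:
arm_command --pt "0 -0.006 -0.22 -0.0125 0 0" --pt "0 -0.002 -0.22 -0.0125 0 0" --pt "0 0.002 -0.22 -0.0125 0 0" --pt "0 0.006 -0.22 -0.0125 0 0" --pt "0 0.01 -0.22 -0.0125 0 0" --pt "0 0.014 -0.22 -0.0125 0 0" --pt "0 0.018 -0.22 -0.0125 0 0" --pt "0 0.022 -0.22 -0.0125 0 0" --pt "0 0.026 -0.215 -0.0125 0 0" --pt "0 0.03 -0.215 -0.0125 0 0"

```text
time: 2.1
tcp_pos: [0.5508, 0.0264, 0.3424]
ee_rot: [1.419, 1.058, -1.42]
wrist_force: [1.4, -1.3, 0.5]
opening: 0.0856
```

Run:
```python
from h import *
go([.618,.172,.28],-11,6)
```

```text
t 2.1 from [0.5508 0.0264 0.3424] yaw -16.61044358528774 rv [-0.0979  0.0001  0.0005] rows 6
[0.0693, 0.0254, -0.1764, -0.0109, 0.0, 0.0001]
[0.0694, 0.0282, -0.176, -0.0109, 0.0, 0.0001]
[0.0694, 0.0311, -0.1755, -0.0109, 0.0, 0.0001]
[0.0694, 0.0339, -0.175, -0.0109, 0.0, 0.0001]
[0.0694, 0.0368, -0.1744, -0.0109, 0.0, 0.0001]
[0.0694, 0.0396, -0.1737, -0.0109, 0.0, 0.0001]
```

Emit:
arm_command --pt "0.069 0.025 -0.176 -0.011 0 0" --pt "0.069 0.028 -0.176 -0.011 0 0" --pt "0.069 0.031 -0.1755 -0.011 0 0" --pt "0.069 0.034 -0.175 -0.011 0 0" --pt "0.069 0.037 -0.174 -0.011 0 0" --pt "0.069 0.04 -0.174 -0.011 0 0" --pt "0 0 0 0 0 0" --pt "0 0 0 0 0 0" --pt "0 0 0 0 0 0"

```text
time: 2.85
tcp_pos: [0.6176, 0.17, 0.2804]
ee_rot: [1.349, 1.112, -1.35]
wrist_force: [-0.4, -0.2, 0.3]
opening: 0.0851
```

Run:
```python
from h import *
import cv2
go([.618,.172,.166],-11,6)
print(get_state()['wrist_force'],get_state()['moment'])
t=viewer.read_camera("top")[:,:,::-1];s=viewer.read_camera("side")[:,:,::-1]
cv2.imwrite("pics/v1.png",np.hstack([cv2.resize(t[90:220,150:310],(400,325)),cv2.resize(s[100:320,140:340],(400,440))[:325]]))
```

```text
t 2.85 from [0.6176 0.17   0.2804] yaw -10.998805861701431 rv [0.     0.0004 0.0005] rows 6
[0.1271, 0.0, -0.0024, 0.0, 0.0, 0.0001]
[0.1271, 0.0, -0.0023, 0.0, 0.0, 0.0001]
[0.1271, 0.0, -0.0023, 0.0, 0.0, 0.0001]
[0.1271, 0.0, -0.0023, 0.0, 0.0, 0.0001]
[0.1271, -0.0, -0.0023, 0.0, 0.0, 0.0001]
[0.1271, -0.0, -0.0023, 0.0, 0.0, 0.0001]
[-0.3615 -0.238   0.2638] [-0.0438  0.0084  0.0156]
```

View pics/v1.png

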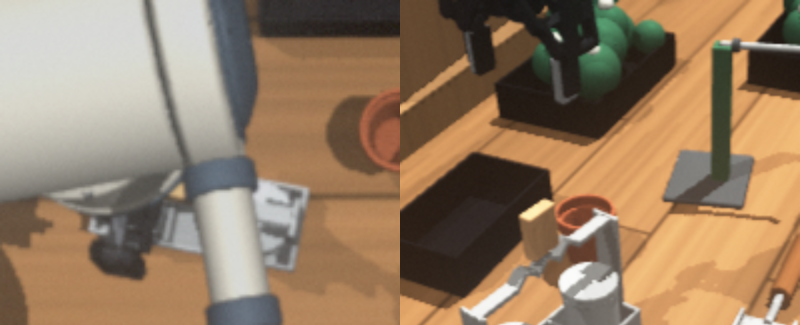

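Emit:
arm_command --pt "0.125 0 -0.003 0 0 0" --pt "0.125 0 -0.003 0 0 0" --pt "0.125 0 -0.003 0 0 0" --pt "0.125 0 -0.002 0 0 0" --pt "0.125 0 -0.002 0 0 0" --pt "0.075 0 0 0 0 0" --pt "0.05 0 0 0 0 0" --pt "0 0 0 0 0 0" --pt "0 0 0 0 0 0"

```text
time: 3.7
tcp_pos: [0.6185, 0.1719, 0.1687]
ee_rot: [1.35, 1.112, -1.349]
wrist_force: [-0.3, 0.8, 0.8]
opening: 0.0855
```

Emit:
arm_command --pt "0 0 0 0 0 0" --pt "0 0 0 0 0 0" --pt "0 0 0 0 0 0" --pt "0 0 0 0 0 0" --pt "0 0 0 0 0 0" --pt "0 0 0 0 0 0" --pt "0 0 0 0 0 0" --pt "0 0 0 0 0 0" --pt "0 0 0 0 0 0" --pt "0 0 0 0 0 0" --claw 0

```text
time: 4.53
tcp_pos: [0.6187, 0.1721, 0.1685]
ee_rot: [1.35, 1.112, -1.348]
wrist_force: [1.7, -0.9, 5.7]
opening: 0.0116
```

Run:
```python
from h import *
print(get_state())
```

```text
{'time': 4.5333, 'qpos': array([ 0.1784,  0.5468,  1.3401, -0.0001,  1.2537,  0.3706]), 'dq': array([-0.    ,  0.0015, -0.0009, -0.0006,  0.0004, -0.0017]), 'tau': array([  1.1324, -88.1714, -34.3818,   0.4744,   0.5899,  -0.0422]), 'tcp_pos': array([0.6187, 0.1721, 0.1685]), 'ee_rot': array([ 1.3499,  1.1115, -1.3485]), 'wrist_force': array([ 1.7244, -0.8518,  5.6949]), 'moment': array([-0.2125, -0.3306,  0.0109]), 'opening': 0.011616059829406902}
```

Emit:
arm_command --pt "-0.02 0 0 0 0 0" --pt "-0.03 0 0 0 0 0" --pt "-0.05 0 0 0 0 0" --pt "-0.07 0 0 0 0 0" --pt "-0.07 0 0 0 0 0" --pt "-0.07 0 0 0 0 0" --pt "-0.05 0 0 0 0 0" --pt "-0.03 0 0 0 0 0" --pt "0 0 0 0 0 0" --pt "0 0 0 0 0 0"

```text
time: 5.37
tcp_pos: [0.6182, 0.1721, 0.2266]
ee_rot: [1.349, 1.112, -1.349]
wrist_force: [-0.2, -0.9, -8.0]
opening: 0.0115
```

Emit:
arm_command --pt "0 0 0 0 0 0" --pt "0 0 0 0 0 0" --pt "0 0 0 0 0 0" --pt "0 0 0 0 0 0"

```text
time: 5.7
tcp_pos: [0.6181, 0.1721, 0.2262]
ee_rot: [1.349, 1.113, -1.35]
wrist_force: [0.1, -0.3, -7.9]
opening: 0.0117
```

Run:
```python
from h import *
import cv2
s=get_state();print(s['tcp_pos'],s['wrist_force'],s['moment'],s['opening'])
y=np.array([-np.sin(np.radians(-11)),np.cos(np.radians(-11)),0]);x=np.array([y[1],-y[0],0])
print("moment about carrier x,y",s['moment']@x,s['moment']@y)
t=viewer.read_camera("top")[:,:,::-1];s=viewer.read_camera("side")[:,:,::-1]
cv2.imwrite("pics/v2.png",np.hstack([cv2.resize(t[90:220,150:310],(400,325)),cv2.resize(s[130:310,140:360],(400,325))]))
```

```text
[0.6181 0.1721 0.2262] [ 0.1378 -0.3406 -7.9285] [-0.1903  0.0493  0.0203] 0.011734005942293239
moment about carrier x,y -0.196233092790123 0.012079096852354962
```

View pics/v2.png

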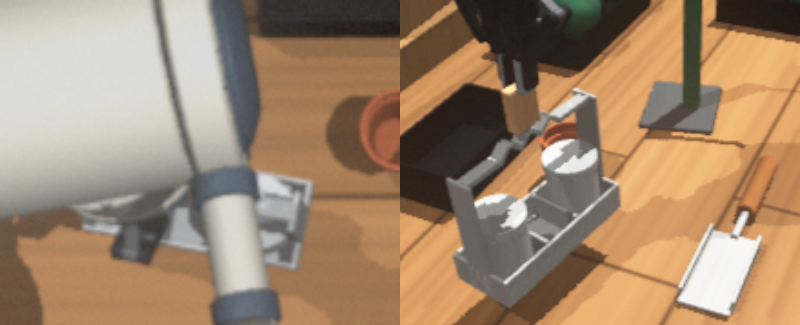

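Reading: the weight is about 7.9 N, and the moment of −0.196 N·m about the carrier's x axis puts the centre of mass about 25 mm towards +y (the robot's left, the near tin in the side view). So I'll hang it by hump_pos. The picture shows the carrier level in the grip and clear of the bench.

Emit:
arm_command --pt "-0.05 0 0 0 0 0" --pt "-0.1 0 0 0 0 0" --pt "-0.15 0 0 0 0 0" --pt "-0.17 0 0 0 0 0" --pt "-0.17 0 0 0 0 0" --pt "-0.17 0 0 0 0 0" --pt "-0.17 0 0 0 0 0" --pt "-0.15 0 0 0 0 0" --pt "-0.1 0 0 0 0 0" --pt "-0.05 0 0 0 0 0"

```text
time: 6.63
tcp_pos: [0.6186, 0.1722, 0.4217]
ee_rot: [1.352, 1.11, -1.346]
wrist_force: [0.6, 0.9, -7.6]
opening: 0.0117
```

Run:
```python
from h import *
go([.402,-.303,.42],13.1,30)
```

```text
t 6.6333 from [0.6186 0.1722 0.4217] yaw -11.000843838428496 rv [-0.4206 -0.0006 -0.0036] rows 30
[0.0001, -0.0271, 0.1128, -0.0093, -0.0, -0.0001]
[0.0001, -0.0287, 0.1124, -0.0093, -0.0, -0.0001]
[0.0001, -0.0302, 0.112, -0.0093, -0.0, -0.0001]
[0.0001, -0.0318, 0.1116, -0.0093, -0.0, -0.0001]
[0.0002, -0.0334, 0.1111, -0.0093, -0.0, -0.0001]
[0.0002, -0.0349, 0.1107, -0.0093, -0.0, -0.0001]
[0.0002, -0.0365, 0.1102, -0.0093, -0.0, -0.0001]
[0.0002, -0.038, 0.1096, -0.0093, -0.0, -0.0001]
[0.0002, -0.0396, 0.1091, -0.0093, -0.0, -0.0001]
[0.0002, -0.0411, 0.1085, -0.0093, -0.0, -0.0001]
[0.0002, -0.0426, 0.1079, -0.0093, -0.0, -0.0001]
[0.0002, -0.0441, 0.1073, -0.0093, -0.0, -0.0001]
[0.0002, -0.0456, 0.1067, -0.0093, -0.0, -0.0001]
[0.0002, -0.0471, 0.1061, -0.0093, -0.0, -0.0001]
[0.0002, -0.0486, 0.1054, -0.0093, -0.0, -0.0001]
[0.0002, -0.0501, 0.1047, -0.0093, -0.0, -0.0001]
[0.0002, -0.0515, 0.104, -0.0093, -0.0, -0.0001]
[0.0002, -0.053, 0.1032, -0.0093, -0.0, -0.0001]
[0.0003, -0.0544, 0.1025, -0.0093, -0.0, -0.0001]
[0.0003, -0.0558, 0.1017, -0.0093, -0.0, -0.0001]
[0.0003, -0.0573, 0.1009, -0.0093, -0.0, -0.0001]
[0.0003, -0.0587, 0.1001, -0.0093, -0.0, -0.0001]
[0.0003, -0.0601, 0.0993, -0.0093, -0.0, -0.0001]
[0.0003, -0.0615, 0.0984, -0.0093, -0.0, -0.0001]
[0.0003, -0.0628, 0.0976, -0.0093, -0.0, -0.0001]
[0.0003, -0.0642, 0.0967, -0.0093, -0.0, -0.0001]
[0.0003, -0.0655, 0.0958, -0.0093, -0.0, -0.0001]
[0.0003, -0.0669, 0.0948, -0.0093, -0.0, -0.0001]
[0.0004, -0.0682, 0.0939, -0.0093, -0.0, -0.0001]
[0.0004, -0.0695, 0.0929, -0.0093, -0.0, -0.0001]
```

Emit:
arm_command --pt "0 -0.01 0.04 -0.004 0 0" --pt "0 -0.02 0.08 -0.009 0 0" --pt "0 -0.03 0.112 -0.0093 0 0" --pt "0 -0.032 0.112 -0.0093 0 0" --pt "0 -0.033 0.111 -0.0093 0 0" --pt "0 -0.035 0.111 -0.0093 0 0" --pt "0 -0.036 0.11 -0.0093 0 0" --pt "0 -0.038 0.11 -0.0093 0 0" --pt "0 -0.04 0.109 -0.0093 0 0" --pt "0 -0.041 0.1085 -0.0093 0 0"

```text
time: 7.47
tcp_pos: [0.5504, 0.028, 0.4173]
ee_rot: [1.252, 1.182, -1.255]
wrist_force: [0.8, 0.2, -8.1]
opening: 0.0113
```

Emit:
arm_command --pt "0 -0.043 0.108 -0.0093 0 0" --pt "0 -0.044 0.107 -0.0093 0 0" --pt "0 -0.046 0.107 -0.0093 0 0" --pt "0 -0.047 0.106 -0.0093 0 0" --pt "0 -0.049 0.105 -0.0093 0 0" --pt "0 -0.05 0.105 -0.0093 0 0" --pt "0 -0.0515 0.104 -0.0093 0 0" --pt "0 -0.053 0.103 -0.0093 0 0" --pt "0 -0.054 0.1025 -0.0093 0 0" --pt "0 -0.056 0.102 -0.0093 0 0"

```text
time: 8.3
tcp_pos: [0.4766, -0.1294, 0.4174]
ee_rot: [1.15, 1.247, -1.151]
wrist_force: [1.4, 0.6, -7.8]
opening: 0.0116
```

Run:
```python
from h import *
go([.402,-.303,.42],13.1,10)
```

```text
t 8.3 from [ 0.4766 -0.1294  0.4174] yaw 4.555293322355042 rv [-0.1491 -0.0008  0.0014] rows 10
[-0.0017, -0.0587, 0.1114, -0.0099, -0.0001, 0.0001]
[-0.0017, -0.0604, 0.1105, -0.0099, -0.0001, 0.0001]
[-0.0017, -0.062, 0.1096, -0.0099, -0.0001, 0.0001]
[-0.0017, -0.0637, 0.1086, -0.0099, -0.0001, 0.0001]
[-0.0017, -0.0653, 0.1077, -0.0099, -0.0001, 0.0001]
[-0.0017, -0.0669, 0.1067, -0.0099, -0.0001, 0.0001]
[-0.0017, -0.0685, 0.1057, -0.0099, -0.0001, 0.0001]
[-0.0017, -0.07, 0.1047, -0.0099, -0.0001, 0.0001]
[-0.0017, -0.0716, 0.1036, -0.0099, -0.0001, 0.0001]
[-0.0017, -0.0731, 0.1025, -0.0099, -0.0001, 0.0001]
```

Emit:
arm_command --pt "0 -0.059 0.111 -0.0105 0 0" --pt "0 -0.06 0.11 -0.0105 0 0" --pt "0 -0.062 0.109 -0.0105 0 0" --pt "0 -0.064 0.108 -0.0105 0 0" --pt "0 -0.065 0.107 -0.0105 0 0" --pt "0 -0.067 0.106 -0.0105 0 0" --pt "0 -0.068 0.105 -0.0105 0 0" --pt "0 -0.07 0.1 -0.0105 0 0" --pt "0 -0.07 0.08 -0.008 0 0" --pt "0 -0.04 0.04 -0.007 0 0"

```text
time: 9.13
tcp_pos: [0.4044, -0.2887, 0.4173]
ee_rot: [1.04, 1.31, -1.041]
wrist_force: [-1.2, -1.4, -7.3]
opening: 0.0115
```

Emit:
arm_command --pt "0 0 0 0 0 0" --pt "0 0 0 0 0 0" --pt "0 0 0 0 0 0" --pt "0 0 0 0 0 0"

```text
time: 9.47
tcp_pos: [0.406, -0.2868, 0.4183]
ee_rot: [1.04, 1.309, -1.04]
wrist_force: [-0.0, -0.5, -8.1]
opening: 0.0118
```

Run:
```python
from h import *
go([.402,-.303,.2655],13.1,10)
```

```text
t 9.4667 from [ 0.406  -0.2868  0.4183] yaw 13.038093281068193 rv [-0.0011 -0.0005  0.0002] rows 10
[0.1018, -0.005, 0.01, -0.0001, -0.0, 0.0]
[0.1018, -0.005, 0.01, -0.0001, -0.0, 0.0]
[0.1018, -0.005, 0.01, -0.0001, -0.0, 0.0]
[0.1018, -0.005, 0.01, -0.0001, -0.0, 0.0]
[0.1018, -0.005, 0.01, -0.0001, -0.0, 0.0]
[0.1018, -0.005, 0.01, -0.0001, -0.0, 0.0]
[0.1019, -0.005, 0.01, -0.0001, -0.0, 0.0]
[0.1019, -0.005, 0.01, -0.0001, -0.0, 0.0]
[0.1019, -0.005, 0.01, -0.0001, -0.0, 0.0]
[0.1019, -0.005, 0.0099, -0.0001, -0.0, 0.0]
```

Emit:
arm_command --pt "0.02 -0.025 0.05 0 0 0" --pt "0.06 -0.025 0.05 0 0 0" --pt "0.13 0 0 0 0 0" --pt "0.14 0 0 0 0 0" --pt "0.14 0 0 0 0 0" --pt "0.14 0 0 0 0 0" --pt "0.14 0 0 0 0 0" --pt "0.13 0 0 0 0 0" --pt "0.08 0 0 0 0 0" --pt "0.04 0 0 0 0 0"

```text
time: 10.3
tcp_pos: [0.401, -0.3034, 0.2631]
ee_rot: [1.041, 1.311, -1.041]
wrist_force: [-0.4, -0.9, -7.9]
opening: 0.0118
```

Emit:
arm_command --pt "0 0 0 0 0 0" --pt "0 0 0 0 0 0" --pt "0 0 0 0 0 0"

```text
time: 10.55
tcp_pos: [0.4023, -0.3042, 0.2663]
ee_rot: [1.04, 1.307, -1.04]
wrist_force: [0.4, -0.3, -7.0]
opening: 0.0116
```

Run:
```python
from h import *
import cv2
go([.5093,-.2783,.2655],13.1,12)
s=get_state();print(s['wrist_force'],s['moment'])
t=viewer.read_camera("top")[:,:,::-1];s=viewer.read_camera("side")[:,:,::-1]
cv2.imwrite("pics/v3.png",np.hstack([cv2.resize(t[130:330,370:530],(440,550)),cv2.resize(s[80:260,260:380],(360,540))[:540] if 0 else cv2.resize(s[70:270,250:380],(358,550))]))
```

```text
t 10.55 from [ 0.4023 -0.3042  0.2663] yaw 13.009324731850137 rv [-0.0016  0.0012 -0.0007] rows 12
[0.0005, 0.0611, -0.0007, -0.0001, 0.0001, -0.0]
[0.0005, 0.0611, -0.0006, -0.0001, 0.0001, -0.0]
[0.0005, 0.0611, -0.0006, -0.0001, 0.0001, -0.0]
[0.0005, 0.0611, -0.0006, -0.0001, 0.0001, -0.0]
[0.0005, 0.0611, -0.0006, -0.0001, 0.0001, -0.0]
[0.0005, 0.0611, -0.0006, -0.0001, 0.0001, -0.0]
[0.0005, 0.0611, -0.0006, -0.0001, 0.0001, -0.0]
[0.0005, 0.0611, -0.0006, -0.0001, 0.0001, -0.0]
[0.0005, 0.0611, -0.0006, -0.0001, 0.0001, -0.0]
[0.0005, 0.0611, -0.0006, -0.0001, 0.0001, -0.0]
[0.0005, 0.0611, -0.0006, -0.0001, 0.0001, -0.0]
[0.0005, 0.0611, -0.0006, -0.0001, 0.0001, -0.0]
[ 0.3958 -0.2831 -7.0496] [-0.1426 -0.0918  0.0209]
```

View pics/v3.png

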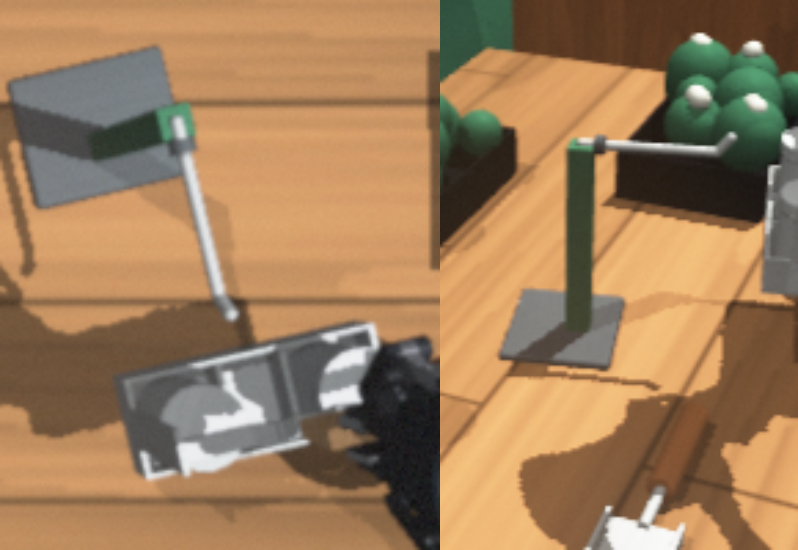

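The top view shows the tray in front of the hook tip (tip at about (232,313) in the crop) and square to the arm. I'll check level and height in the side view before going in.

Emit:
arm_command --pt "0 0.04 0 0 0 0" --pt "0 0.06 0 0 0 0" --pt "0 0.06 0 0 0 0" --pt "0 0.06 0 0 0 0" --pt "0 0.04 0 0 0 0" --pt "0 0 0 0 0 0" --pt "0 0 0 0 0 0"

```text
time: 11.23
tcp_pos: [0.4404, -0.2947, 0.2654]
ee_rot: [1.04, 1.309, -1.04]
wrist_force: [-2.0, -0.5, -6.9]
opening: 0.0116
```

Run:
```python
from h import *
import cv2
s=get_state();print(s['tcp_pos'],s['wrist_force'],s['moment'])
t=viewer.read_camera("top")[:,:,::-1];s=viewer.read_camera("side")[:,:,::-1]
cv2.imwrite("pics/top4.png",t);cv2.imwrite("pics/side4.png",s)
cv2.imwrite("pics/v4.png",np.hstack([cv2.resize(s[95:245,290:450],(800,750),interpolation=cv2.INTER_CUBIC)[:600]]))
# predicted points
p=get_state()['tcp_pos'];w=np.radians(13);x=np.array([np.cos(w),np.sin(w),0]);y=np.array([-x[1],x[0],0])
z=np.array([0,0,1]);U=p-.1685*z
for n,o in(("hump_pos",.028*y+.15*z),("hump_neg",-.028*y+.15*z),("mid",.15*z),("corner+y-x",.092*y-.037*x),("corner-y-x",-.092*y-.037*x),("corner+y+x",.092*y+.037*x)):
    q=proj("side",U+o);print(n,U+o,q,(q-[290,95])*5)
```

```text
[ 0.4404 -0.2947  0.2654] [-1.9586 -0.4575 -6.8773] [-0.2419  0.0584  0.0045]
hump_pos [ 0.4333 -0.2676  0.2469] [373.7065 108.3339] [418.5324  66.6693]
hump_neg [ 0.4459 -0.3221  0.2469] [373.9514  99.73  ] [419.7572  23.6498]
mid [ 0.4396 -0.2948  0.2469] [373.8317 103.9356] [419.1585  44.6778]
corner+y-x [ 0.3829 -0.2135  0.0969] [381.6224 177.9994] [458.1119 414.9972]
corner-y-x [ 0.4243 -0.3928  0.0969] [381.3261 144.1137] [456.6307 245.5683]
corner+y+x [ 0.455  -0.1969  0.0969] [350.9445 175.386 ] [304.7224 401.9299]
```

View pics/v4.png

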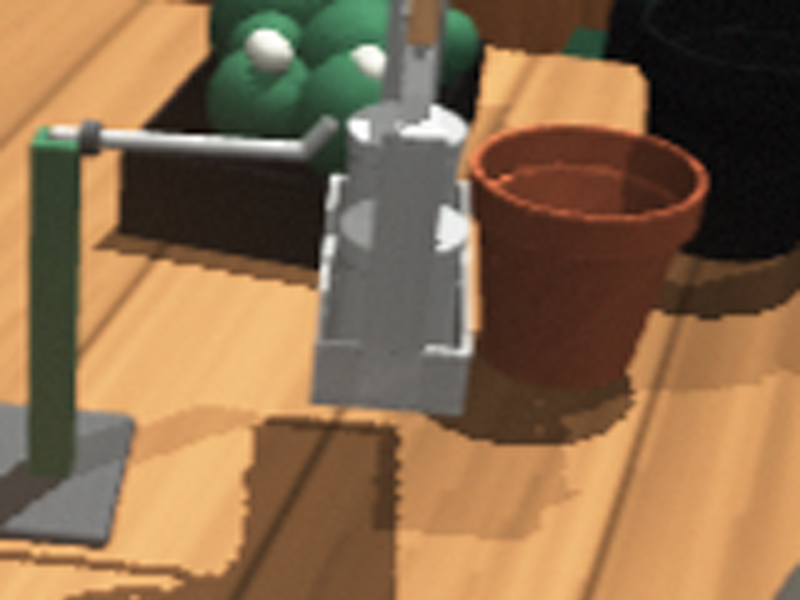

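Predicted tray corners match the picture to within about 1.6 px: observed (462,412) and (313,402), predicted (458,415) and (305,402). So the carrier is level, and the free end is at gap height. Going in.

Emit:
arm_command --pt "0 0.03 0 0 0 0" --pt "0 0.055 0 0 0 0" --pt "0 0.055 0 0 0 0" --pt "0 0.055 0 0 0 0" --pt "0 0.055 0 0 0 0" --pt "0 0.055 0 0 0 0" --pt "0 0.055 0 0 0 0" --pt "0 0.055 0 0 0 0" --pt "0 0.04 0 0 0 0" --pt "0 0.015 0 0 0 0"

```text
time: 12.17
tcp_pos: [0.5098, -0.2788, 0.2655]
ee_rot: [1.04, 1.308, -1.04]
wrist_force: [-0.2, 0.1, -8.2]
opening: 0.0115
```

Emit:
arm_command --pt "0 0 0 0 0 0" --pt "0 0 0 0 0 0" --pt "0 0 0 0 0 0" --pt "0 0 0 0 0 0"

```text
time: 12.5
tcp_pos: [0.5083, -0.2791, 0.2656]
ee_rot: [1.04, 1.308, -1.041]
wrist_force: [0.1, 0.7, -7.9]
opening: 0.0114
```

Run:
```python
from h import *
import cv2
go([.5093,-.2783,.23],13.1,8)
s=get_state();print(s['wrist_force'],s['moment'])
t=viewer.read_camera("top")[:,:,::-1];s=viewer.read_camera("side")[:,:,::-1]
cv2.imwrite("pics/v5.png",np.hstack([cv2.resize(t[150:270,380:480],(400,480),interpolation=cv2.INTER_CUBIC),cv2.resize(s[90:210,280:380],(400,480),interpolation=cv2.INTER_CUBIC)]))
```

```text
t 12.5 from [ 0.5083 -0.2791  0.2656] yaw 12.9943989077714 rv [-0.0018 -0.0001  0.0001] rows 8
[0.0297, 0.0009, -0.0005, -0.0002, -0.0, 0.0]
[0.0297, 0.0009, -0.0005, -0.0002, -0.0, 0.0]
[0.0297, 0.0009, -0.0005, -0.0002, -0.0, 0.0]
[0.0297, 0.0009, -0.0005, -0.0002, -0.0, 0.0]
[0.0297, 0.0009, -0.0005, -0.0002, -0.0, 0.0]
[0.0297, 0.0009, -0.0005, -0.0002, -0.0, 0.0]
[0.0297, 0.0009, -0.0005, -0.0002, -0.0, 0.0]
[0.0297, 0.0009, -0.0005, -0.0002, -0.0, 0.0]
[ 0.1356  0.7139 -7.8788] [-0.1847 -0.0318  0.0152]
```

View pics/v5.png

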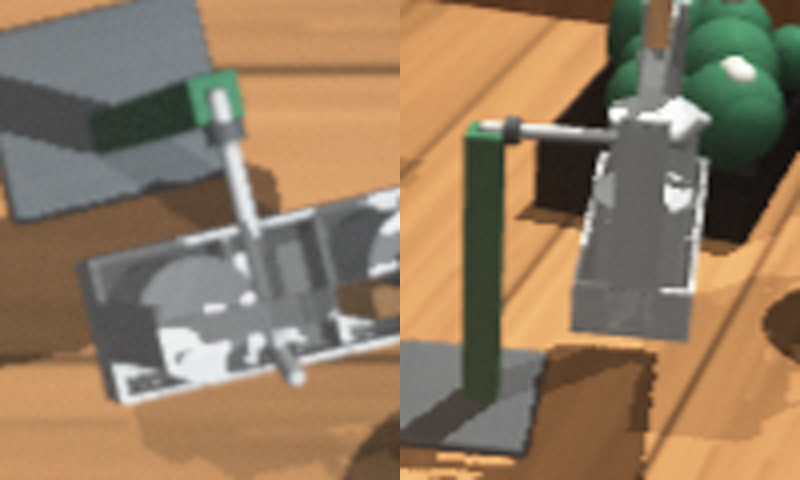

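The arm runs under the strap beside the middle and over the tins. Next I'll lower it, slowing down before contact.

Emit:
arm_command --pt "0.02 0.002 -0.003 0 0 0" --pt "0.03 0.002 -0.002 0 0 0" --pt "0.035 0 0 0 0 0" --pt "0.035 0 0 0 0 0" --pt "0.035 0 0 0 0 0" --pt "0.03 0 0 0 0 0" --pt "0.02 0 0 0 0 0" --pt "0.01 0 0 0 0 0" --pt "0 0 0 0 0 0" --pt "0 0 0 0 0 0"

```text
time: 13.43
tcp_pos: [0.5092, -0.2782, 0.2334]
ee_rot: [1.04, 1.308, -1.04]
wrist_force: [-0.7, -0.2, -7.1]
opening: 0.0117
```

Emit:
arm_command --pt "0.007 0 0 0 0 0" --pt "0.007 0 0 0 0 0" --pt "0.007 0 0 0 0 0" --pt "0 0 0 0 0 0" --pt "0 0 0 0 0 0"

```text
time: 13.85
tcp_pos: [0.5091, -0.2782, 0.2302]
ee_rot: [1.04, 1.308, -1.04]
wrist_force: [-0.6, -0.0, -7.8]
opening: 0.0116
```

Emit:
arm_command --pt "0.007 0 0 0 0 0" --pt "0.007 0 0 0 0 0" --pt "0 0 0 0 0 0" --pt "0 0 0 0 0 0" --pt "0 0 0 0 0 0"

```text
time: 14.27
tcp_pos: [0.5091, -0.2781, 0.228]
ee_rot: [1.04, 1.308, -1.04]
wrist_force: [0.1, -0.3, -8.3]
opening: 0.0118
```

Emit:
arm_command --pt "0.007 0 0 0 0 0" --pt "0.007 0 0 0 0 0" --pt "0 0 0 0 0 0" --pt "0 0 0 0 0 0" --pt "0 0 0 0 0 0"

```text
time: 14.68
tcp_pos: [0.5091, -0.2781, 0.2261]
ee_rot: [1.04, 1.308, -1.04]
wrist_force: [-0.2, -0.4, -3.7]
opening: 0.0116
```

Emit:
arm_command --pt "0.007 0 0 0 0 0" --pt "0 0 0 0 0 0" --pt "0 0 0 0 0 0" --pt "0 0 0 0 0 0"

```text
time: 15.02
tcp_pos: [0.5095, -0.2787, 0.2256]
ee_rot: [1.04, 1.306, -1.04]
wrist_force: [0.4, -1.4, 5.2]
opening: 0.0115
```

Emit:
arm_command --pt "-0.004 0 0 0 0 0" --pt "0 0 0 0 0 0" --pt "0 0 0 0 0 0" --pt "0 0 0 0 0 0"

```text
time: 15.35
tcp_pos: [0.5093, -0.2784, 0.2257]
ee_rot: [1.04, 1.307, -1.04]
wrist_force: [1.2, -1.9, 4.3]
opening: 0.0119
```

Run:
```python
from h import *
import cv2
s=get_state();print(s['tcp_pos'],s['wrist_force'],s['moment'])
s=viewer.read_camera("side")[:,:,::-1];t=viewer.read_camera("top")[:,:,::-1]
cv2.imwrite("pics/v6.png",np.hstack([cv2.resize(t[150:270,380:480],(400,480),interpolation=cv2.INTER_CUBIC),cv2.resize(s[90:210,280:380],(400,480),interpolation=cv2.INTER_CUBIC)]))
```

```text
[ 0.5093 -0.2784  0.2257] [ 1.1716 -1.9255  4.2876] [-0.2455 -0.0122  0.0497]
```

View pics/v6.png

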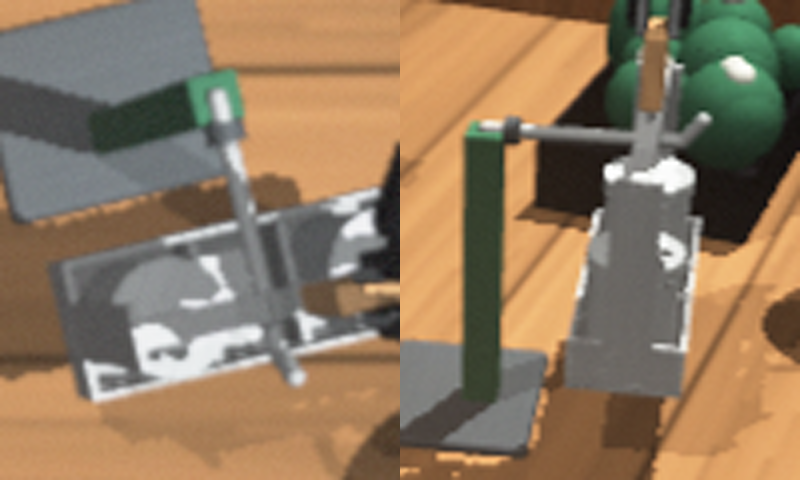

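The strap lies across the arm between post and bend, in the right place. Wrist Fy of −1.9 N suggests a slight off-centre flank contact, so I'll ease up and shift 1 mm towards −y'.

Emit:
arm_command --pt "-0.004 0 0.007 0 0 0" --pt "0 0 0 0 0 0" --pt "0 0 0 0 0 0" --pt "0 0 0 0 0 0" --pt "0 0 0 0 0 0"

```text
time: 15.87
tcp_pos: [0.5091, -0.2788, 0.2257]
ee_rot: [1.041, 1.309, -1.04]
wrist_force: [-0.3, 2.9, -5.0]
opening: 0.0114
```

Run:
```python
from h import *
s=get_state();print(s['tcp_pos'],s['wrist_force'],s['moment'])
```

```text
[ 0.5091 -0.2788  0.2257] [-0.2516  2.9494 -5.0086] [ 0.6466 -0.042  -0.0535]
```

Emit:
arm_command --pt "0.003 0 -0.004 0 0 0" --pt "0 0 0 0 0 0" --pt "0 0 0 0 0 0" --pt "0 0 0 0 0 0" --pt "0 0 0 0 0 0"

```text
time: 16.28
tcp_pos: [0.5092, -0.2786, 0.2257]
ee_rot: [1.04, 1.308, -1.04]
wrist_force: [0.7, 0.7, -0.2]
opening: 0.0113
```

Run:
```python
from h import *
s=get_state();print(s['tcp_pos'],s['wrist_force'],s['moment'])
```

```text
[ 0.5092 -0.2786  0.2257] [ 0.6553  0.6799 -0.1937] [ 0.3086 -0.0103 -0.0086]
```

Wrist force is now about zero, so the bar carries the whole weight. Releasing.

Emit:
arm_command --pt "0 0 0 0 0 0" --pt "0 0 0 0 0 0" --pt "0 0 0 0 0 0" --pt "0 0 0 0 0 0" --claw 0.3

```text
time: 16.62
tcp_pos: [0.5093, -0.2788, 0.2258]
ee_rot: [1.04, 1.308, -1.04]
wrist_force: [0.8, 0.1, -0.6]
opening: 0.0259
```

Emit:
arm_command --pt "0 0 0 0 0 0" --pt "0 0 0 0 0 0" --pt "0 0 0 0 0 0" --pt "0 0 0 0 0 0" --pt "0 0 0 0 0 0" --pt "0 0 0 0 0 0" --pt "0 0 0 0 0 0" --pt "0 0 0 0 0 0" --claw 0.6

```text
time: 17.28
tcp_pos: [0.5092, -0.2786, 0.2257]
ee_rot: [1.04, 1.308, -1.04]
wrist_force: [-1.0, 0.4, 0.4]
opening: 0.0511
```

Run:
```python
from h import *
import cv2
s=get_state();print(s['time'],s['tcp_pos'],s['wrist_force'],s['moment'],s['opening'])
s=viewer.read_camera("side")[:,:,::-1];t=viewer.read_camera("top")[:,:,::-1]
cv2.imwrite("pics/v7.png",np.hstack([cv2.resize(t[150:270,380:480],(400,480),interpolation=cv2.INTER_CUBIC),cv2.resize(s[90:210,280:380],(400,480),interpolation=cv2.INTER_CUBIC)]))
```

```text
17.2833 [ 0.5092 -0.2786  0.2257] [-0.9607  0.3845  0.413 ] [-0.0372 -0.009   0.0497] 0.05108854569041275
```

View pics/v7.png

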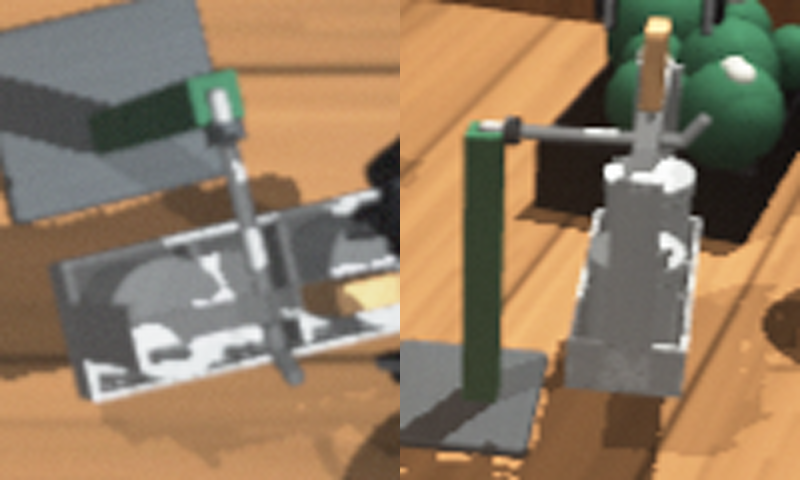

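The carrier hangs in the same pose as when held and is level. I'll open fully and retreat straight up.

Emit:
arm_command --pt "0 0 0 0 0 0" --pt "0 0 0 0 0 0" --pt "0 0 0 0 0 0" --pt "0 0 0 0 0 0" --pt "-0.03 0 0 0 0 0" --pt "-0.05 0 0 0 0 0" --pt "-0.08 0 0 0 0 0" --pt "-0.1 0 0 0 0 0" --pt "-0.15 0 0 0 0 0" --pt "-0.2 0 0 0 0 0" --claw 1

```text
time: 18.22
tcp_pos: [0.5085, -0.2781, 0.3175]
ee_rot: [1.041, 1.311, -1.041]
wrist_force: [0.5, -0.3, 0.8]
opening: 0.0856
```

Emit:
arm_command --pt "-0.2 0 0 0 0 0" --pt "-0.2 0 0 0 0 0" --pt "-0.1 0 0 0 0 0" --pt "0 0 0 0 0 0" --pt "0 0 0 0 0 0" --pt "0 0 0 0 0 0" --pt "0 0 0 0 0 0" --pt "0 0 0 0 0 0" --pt "0 0 0 0 0 0" --pt "0 0 0 0 0 0"

```text
time: 19.05
tcp_pos: [0.5091, -0.2786, 0.3917]
ee_rot: [1.04, 1.309, -1.04]
wrist_force: [-0.4, 0.5, -0.0]
opening: 0.0852
```

Run:
```python
from h import *
import cv2
s=get_state();print(s['time'],s['tcp_pos'],s['wrist_force'],s['opening'])
a=viewer.read_camera("side")[:,:,::-1];t=viewer.read_camera("top")[:,:,::-1]
for _ in range(6): b=viewer.read_camera("side")[:,:,::-1]
print("motion diff",np.abs(a.astype(int)-b)[90:210,280:400].max(2).mean())
t0=cv2.imread("pics/top0.png")
for n,q in(("pot",(311,142)),("jar",(142,261)),("trowel",(300,253))):
    x,y=q;print(n,np.abs(t0[y-12:y+12,x-12:x+12].astype(int)-t[y-12:y+12,x-12:x+12]).mean())
o=cv2.resize(a[70:310,200:400],(500,600),interpolation=cv2.INTER_CUBIC)
cv2.imwrite("pics/v8.png",np.hstack([cv2.resize(t[140:300,400:480],(300,600),interpolation=cv2.INTER_CUBIC),o]))
```

```text
19.05 [ 0.5091 -0.2786  0.3917] [-0.3919  0.4542 -0.0301] 0.08524684989731704
motion diff 1.6750694444444445
pot 2.642361111111111
jar 15.778935185185185
trowel 10.403356481481481
```

View pics/v8.png

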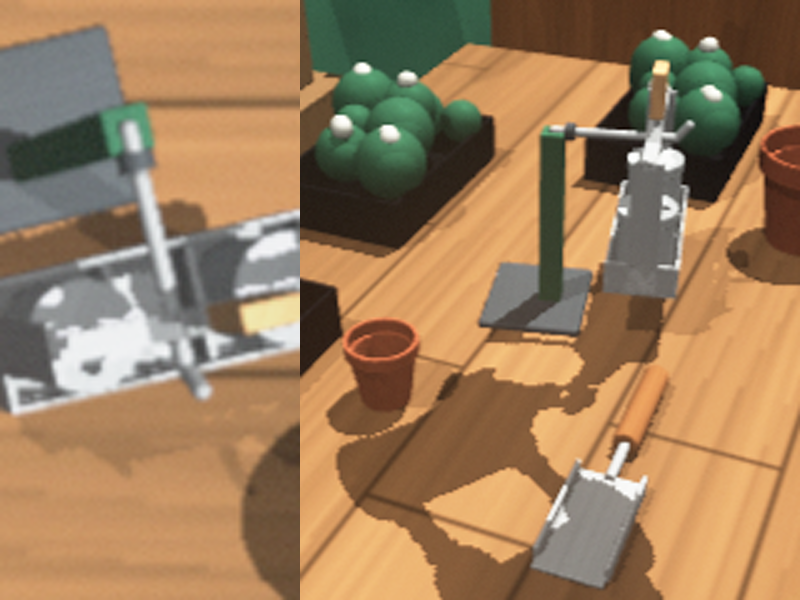

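The carrier hangs level and still by its +y hump, with the gripper clear above it. The pot and trowel have not moved; their pixel changes are shadow. Handing in.

```bash
python3 -c "
from h import *
print(r.finish_job())"
```

```text
the job is handed in; nothing more can be done
None
```

The carrier is hanging level and still on the green stand's arm by its +y hump, and I handed the job in at about 19 s of the 59 s allowed. No verdict is reported.

- **Which tin was full:** I lifted the carrier by its grip block. The wrist moment of about −0.19 N·m put the centre of mass about 25 mm towards the +y tin, so I used that hump.
- **Hanging it:** I brought it in along the arm and lowered it to contact. I had to correct about 1 mm of off-centre contact, which showed as side forces of −1.9 N and then +2.9 N. I opened the fingers once the wrist force was near zero.
- **Last checks:** With the gripper fully clear, the pictures show the carrier level and hanging near the saddle, at rest to within image noise over about 0.3 s. Its underside is about 57 mm above the bench, worked out from the gripper height at contact.
- **Bystanders:** The pot's patch in the top view is nearly unchanged from the start. The jar (15.8) and trowel (10.4) patches did differ. I put this down to the robot's shadow having moved. The final side view shows the trowel in place, but the jar was outside that last crop, so I didn't confirm it by eye; the arm never came near it.

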